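Load a strip of grinding points into the spring magazine and close its keeper rail

ROBOT

A 6-joint arm with a two-finger parallel gripper is mounted at the origin on the work surface. World frame = base frame: x ahead of the robot, y to its left, z up, the work surface at z = 0. Lengths are in mm, angles in rad, forces in N, time in s.
With the tool pointing down it reaches from about 250 to 725 mm from the base axis. Payload 4 kg.
Tool frame: the origin (TCP) lies on the centre line of the jaws, within the pads' length; the fingertips stand 22 mm ahead of it and the grasp point (between the pads) lies 3 mm ahead of it; z points along the fingers, y is the line along which they close (so a half turn about z gives the same grasp; the last joint's range is limited). The gripper opens to 85 mm and grips with 20 to 120 N. Pads are 22 mm wide; open, the fingers measure 114 mm over their backs; the gripper's body (76 mm by 85 mm) begins 54 mm behind the grasp point. The pads swing forward as they close: fully open they stand 13 mm farther back than shut.
Start: joints at [0, 0.241, 0.005, 1.335, 0, 1.571], TCP at [500, -0, 253.306] pointing down, gripper open.
Joint ranges: [-2.72, 2.72], [-1.05, 1.87], [-1.09, 1.28], [-1.99, 2.15], [-1.42, 1.44], [-3.14, 3.14]. Speed limits (rad/s): [2.79, 2.79, 3.14, 3.14, 3.14, 3.14].

INTERFACE

Orientations are given as a unit quaternion [w, x, y, z].
In Python, from bench import env, inverse_kinematics, imaging, read_clock, read_joint_pos, read_dq, read_effort, read_position, read_eef_rot, read_contact_force, read_wrist_torque, read_width, read_grip_force gives the robot as it stands. Calls block until the motion is done:
- env.move_ptp(position, orientation): joint-space move of the TCP to a pose.
- env.movel(position, orientation=None, speed=150): straight line of the TCP; orientation=None keeps the orientation; speed is the mean speed in mm/s.
- env.set_joints(angles): joint-space move.
- env.gripper_to(opening, squeeze=None): finger opening in mm; squeeze is the grip in N (None keeps the last); returns when the fingers have stopped.
- env.hold(seconds).
- inverse_kinematics(position, orientation): joint angles nearest the present ones, or None.
- imaging.get_image(name): name is "scene" or "side" or "wrist"; returns the picture (400x640x3 uint8, blue, green, red); there is no depth.
- imaging.get_calibration(name): a dict with "vfov" (degrees; the focal length in pixels is half the picture's height over the tangent of half this angle, whatever the lens; pixels are square), "cx", "cy" (the principal point, pixels), "extrinsics" (4x4, takes a point from camera to world coordinates). Camera axes: x right, y down, z forward; pixel columns grow to the right and rows downward; lengths in mm; the calibration is good to about 2 mm. A picture is of the moment at which its call begins: read the wrist's pose just before it. get_calibration takes no time and is no camera call; for the wrist camera it gives the pose at the moment of the call.
A pose or a line that the arm cannot do raises env.IKError and nothing moves.
- env.close_job(): hands the job in; it is judged then, once.
Readings, each from a call of its own:
- read_clock(): time.
- read_joint_pos(): joint angles.
- read_dq(): joint speeds.
- read_effort(): joint torques, N m.
- read_position(): TCP position.
- read_eef_rot(): TCP orientation.
- read_contact_force(): force on the tool from outside, world axes, zero at the start.
- read_wrist_torque(): the same for the moment, N m.
- read_width(): finger opening in mm.
- read_grip_force(): force on a finger pad.
Only numpy, scipy, OpenCV 4.12 (cv2) and the standard library are available. Lean on these libraries where they do the work, as an engineer would, in place of code of your own. Each camera call takes 0.05 s, during which the arm holds its last target. There are 200 camera calls.

TASK

Load the strip of grinding points into the channel of the spring magazine: with its bare tongue towards the sliding keeper, push it against the spring follower, let it down behind the stop until it lies flat on the channel floor, then let go of it and slide the keeper rail fully home over the tongue. Work gently, by feel: do not ram the follower, the stop or the keeper, never lay the strip over on its side, and leave the other things on the bench alone.

Things in the scene. Friction and masses are not known exactly. Their poses are not given: they have to be found in the camera images.
- magazine: Spring magazine on a dark steel bedplate 310 x 84 x 6 mm (local x -190 to +120 mm). Origin on the bench, z up, x along the channel from keeper end to follower end. An aluminium channel body is clamped in slots on the plate, ANYWHERE within 12 mm either way of nominal along x: not shown by any pose here, to be found by touch or sight. It stays put. Ramming: any push over 40 N.
- channel_mark (a point): Point of the bedplate, 12 mm above the bench, nominal place of the loaded strip's origin. Channel floor 12 mm above the bench, 27 mm wide inside, centred on the magazine's y = 0 (no sideways shift); walls x -85 to +65 mm, upright to 25 mm above the bench, then flared to 34 mm inside at 29 mm; 41 mm wide outside.
- stop_mark (a point): Point of the bedplate at magazine x = -50 mm, 20 mm high: nominal top edge of the stop. The stop is the end face of a flat ledge between the walls, x -83 to -50 mm, 20 mm above the bench (8 mm above the channel floor). The strip goes in over the ledge, and down once its tongue's end has passed the stop. Shifts with the channel.
- follower_mark (a point): Point of the bedplate at magazine x = +40 mm, 28 mm high: nominal free face of the spring follower (steel block 24 mm wide, 13 to 44 mm above the bench; shifts with the channel). Yields to +x, 4 N at first, 8 N at 14 mm, then stops hard. The strip clears the stop with the follower 10 to 14 mm in. Behind it a black housing, x +70 to +100 mm, 46 mm high.
- keeper_mark (a point): Point of the bedplate at magazine x = -168 mm, 55 mm high: nominal rear (-x) face of the keeper's black upright grip with the keeper at 0 (shifts with the channel, and moves on with the joint value). Grip 24 long (x), 14 wide (y), from 40 to 70 mm above the bench: push its rear face, or pinch it.
- keeper (a joint): Sliding keeper rail, in m: 0 = fully back (open), 0.083 = home on its hard end stop; starts at 0 to 0.008. Slides along magazine +x, about 3 N friction, stays where left. Steel plate 60 x 44 x 6 mm, underside 34 mm above the bench, leading edge at nominal x = -108 mm + value. Home, it lies 2 mm over the front 25 mm of the tongue; it cannot pass over a strip that is not down.
- strip: White plastic strip of grinding points, about 140 g, standing on its bar. Bar 100 long (x -50 to +50 mm), 24 wide, 20 high. On it a web 12 mm wide to grip (x -20 to +40 mm, 20 to 52 mm high) with five 10 mm stones on top, up to 64 mm. The bar's bare 30 mm at -x is the tongue. Origin: middle of the underside, z up. Loaded, its x points along the magazine's x.
- drum_a: Bystander: sanding drum, 34 mm across, 30 high.
- drum_b: Bystander: sanding drum, 24 mm across, 28 high.
- paste_jar: Bystander: small amber jar with black lid, 48 mm across, 42 high.
- rotary_tool: Bystander: blue rotary tool lying down, about 190 mm long, 56 high; origin under its middle.
- collet_wrench: Bystander: small steel wrench, 110 mm long.
- wire_brush: Bystander: flat hand brush with wooden handle, lying down.
- stone_ring: Bystander: grey grinding ring, 40 mm across, 12 high.

How it is judged:
By the outcome, as a careful person would: the job done as asked, in the order asked, and still so for the second after the job is handed in, with the robot touching nothing.
It also fails if it takes over 64 s, if anything falls off the work surface, if the arm or the gripper's body presses on something with over 40 N, if the wrist force passes 120 N, or if a joint passes its speed limit or range.

## Working session

There is one attempt and no reset: what is moved stays moved. The work goes in short steps, each a Python script; the robot and the scene stay as the last script left them, time stands still between calls to the robot, and variables do not carry over. Pictures are saved under pics/ and viewed, at most 10 in all, crops included, and the job is handed in when it is done.

```bash
ls; mkdir -p pics; python3 - <<'E'
from bench import *
import cv2
for n in("scene","side"):
    cv2.imwrite(f"pics/{n}0.png",imaging.get_image(n)); c=imaging.get_calibration(n); print(n,c)
cv2.imwrite("pics/wrist0.png",imaging.get_image("wrist")); print(imaging.get_calibration("wrist"),read_eef_rot(),read_clock())
E
```

```text
pics
scene {'vfov': 56.068888130531825, 'cx': 320.24398648605245, 'cy': 201.66823856500966, 'extrinsics': array([[-4.24433477e-01,  6.04491507e-01, -6.74126280e-01,
         1.15099777e+03],
       [ 9.05438278e-01,  2.88400417e-01, -3.11459025e-01,
         2.28743602e+02],
       [ 6.14396450e-03, -7.42573375e-01, -6.69736541e-01,
         6.45436667e+02],
       [ 0.00000000e+00,  0.00000000e+00,  0.00000000e+00,
         1.00000000e+00]])}
side {'vfov': 51.54788785548078, 'cx': 318.2226706133912, 'cy': 196.57388219010872, 'extrinsics': array([[-9.31198439e-01, -2.19784514e-01,  2.90799303e-01,
         2.27367928e+02],
       [-3.64137915e-01,  5.97057833e-01, -7.14790544e-01,
         8.00128728e+02],
       [-1.65241095e-02, -7.71502891e-01, -6.36011197e-01,
         7.99649524e+02],
       [ 0.00000000e+00,  0.00000000e+00,  0.00000000e+00,
         1.00000000e+00]])}
{'vfov': 65.10495932507578, 'cx': 321.65325904057573, 'cy': 203.01286149068952, 'extrinsics': array([[ 9.99998445e-01,  4.89992823e-04, -1.69413348e-03,
         4.99868946e+02],
       [ 1.61541100e-05, -9.63131667e-01, -2.69030466e-01,
         6.83000379e+01],
       [-1.76349660e-03,  2.69030020e-01, -9.63130177e-01,
         3.73624414e+02],
       [ 0.00000000e+00,  0.00000000e+00,  0.00000000e+00,
         1.00000000e+00]])} [-5.99258418e-04  7.07108592e-01  7.07104493e-01 -5.62646540e-04] 0.15
```

View pics/scene0.png

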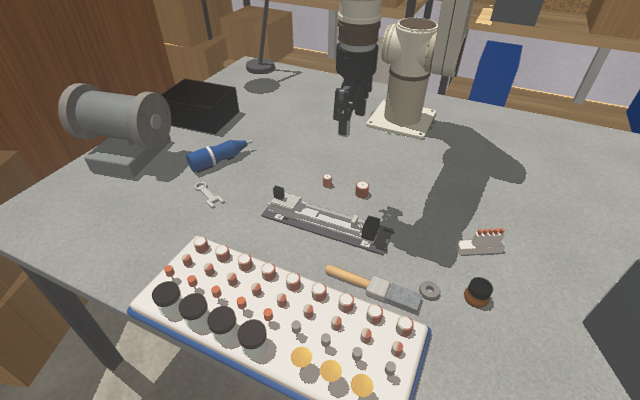

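View pics/side0.png

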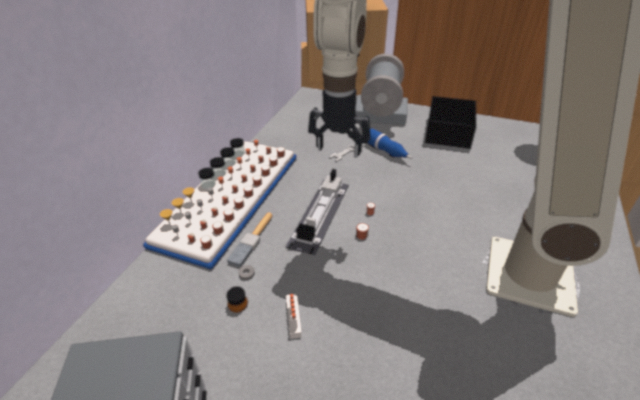

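The scene view shows the magazine around (330,222), with the keeper grip at (279,192) and the housing at (375,228). The strip is at (483,243) with its tongue on the left at about (463,247). I'll get rough positions, then look from above with the wrist camera.

```bash
cat > h.py <<'E'
import numpy as np, cv2
def ray(c,u,v):
    f=200/np.tan(np.radians(c["vfov"])/2); E=c["extrinsics"]
    return E[:3,3],E[:3,:3]@np.array([(u-c["cx"])/f,(v-c["cy"])/f,1])
def onz(c,u,v,z):
    o,d=ray(c,u,v); return (o+d*(z-o[2])/d[2])
def quat(yaw):  # tool down, tool y (closing line) at angle yaw from world y... start pose = yaw0
    from scipy.spatial.transform import Rotation as R
    q=(R.from_euler("z",yaw)*R.from_quat([.70710678,.70710678,0,0])).as_quat()  # xyzw
    return [q[3],q[0],q[1],q[2]]
E
python3 - <<'E'
from h import *
from bench import *
np.set_printoptions(precision=1,suppress=True)
s=imaging.get_calibration("scene"); d=imaging.get_calibration("side")
for t,u,v,z in[("plate L",263,215,6),("plate R",385,250,6),("grip",279,192,60),("housing",372,225,46),("strip tongue",460,254,0),("strip end",503,252,0),("striptop",490,232,64)]: print(t,onz(s,u,v,z))
for t,u,v,z in[("grip",333,174,60),("housing",306,230,46),("strip far",292,336,0),("strip near",292,297,50),("platecorner",293,240,6),("plate",345,183,6)]: print(t,onz(d,u,v,z))
from scipy.spatial.transform import Rotation as R
q=read_eef_rot(); print(R.from_quat([q[1],q[2],q[3],q[0]]).as_matrix())
E
```

```text
plate L [ 611.6 -174.2    6. ]
plate R [590.8 129.8   6. ]
grip [ 572.9 -147.3   60. ]
housing [568.3  87.2  46. ]
strip tongue [524.9 283.7   0. ]
strip end [477.4 370.    0. ]
striptop [497.4 325.6  64. ]
grip [ 562.7 -145.7   60. ]
housing [552.   91.8  46. ]
strip far [473.9 361.5   0. ]
strip near [497.7 301.3  50. ]
platecorner [587.1 101.7   6. ]
plate [ 535.9 -183.1    6. ]
[[ 0.  1. -0.]
 [ 1. -0.  0.]
 [ 0. -0. -1.]]
```

```bash
python3 - <<'E'
from bench import *
from h import *
import pickle
def snap(n):
    c=imaging.get_calibration("wrist"); im=imaging.get_image("wrist"); cv2.imwrite(f"pics/{n}.png",im); pickle.dump(c,open(f"pics/{n}.pkl","wb"))
env.move_ptp([560,-30,230],quat(0)); env.hold(.15); snap("mag"); print(read_clock())
env.move_ptp([495,320,230],quat(0.5)); env.hold(.15); snap("strip"); print(read_clock(),read_eef_rot(),quat(.5))
E
```

```text
0.7333
2.2667 [6.39271529e-05 5.11182741e-01 8.59472048e-01 2.31189230e-06] [np.float64(0.0), np.float64(0.5101835264862034), np.float64(0.8600655610487502), np.float64(0.0)]
```

View pics/mag.png

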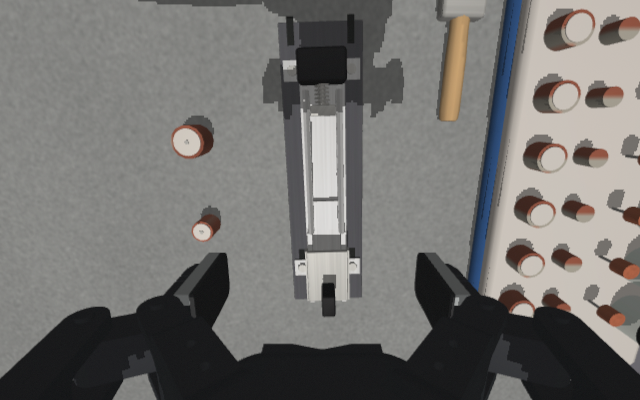

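View pics/strip.png

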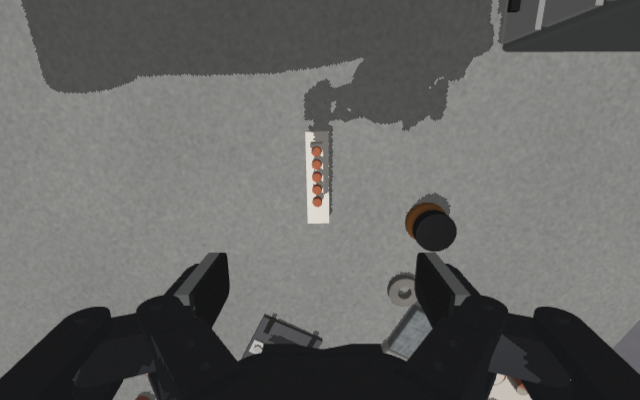

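Magazine view: plate cols 280–362, housing at (321,65), follower at about row 98, stop near row 200, keeper grip at (328,300). The strip view shows the tongue end at row 222 and the far end at row 131, so the strip already faces the right way. I'll zoom in on the magazine and fit the strip outline.

```bash
python3 - <<'E'
from h import *
import pickle
np.set_printoptions(precision=1,suppress=True)
m=cv2.imread("pics/mag.png")[10:330,250:400]
z=cv2.resize(cv2.rotate(m,cv2.ROTATE_90_CLOCKWISE),None,fx=2.5,fy=2.5,interpolation=cv2.INTER_CUBIC)
cv2.imwrite("pics/magz.png",z)
im=cv2.imread("pics/strip.png"); c=pickle.load(open("pics/strip.pkl","rb"))
g=im.min(2).astype(int); mask=((g>165)).astype(np.uint8); mask[:, :290]=0; mask[:,350:]=0; mask[240:]=0; mask[:110]=0
# tongue rows
for r in range(126,228,4):
    k=np.where(mask[r])[0]; print(r,(k.min(),k.max(),len(k)) if len(k) else None, im[r,317])
print(im[216:228,318,0],im[218,300:336,0])
o=onz(c,317.5,212,20); print(c["extrinsics"][:3,3])
E
```

```text
126 None [79 82 81]
130 None [84 86 87]
134 (np.int64(305), np.int64(313), 9) [111 116 120]
138 (np.int64(305), np.int64(313), 9) [111 116 119]
142 (np.int64(306), np.int64(310), 5) [84 88 91]
146 (np.int64(305), np.int64(309), 5) [72 79 96]
150 (np.int64(305), np.int64(310), 6) [ 73 101 175]
154 (np.int64(306), np.int64(322), 8) [ 72  99 172]
158 (np.int64(306), np.int64(313), 8) [100 106 113]
162 (np.int64(306), np.int64(311), 6) [ 73 101 175]
166 (np.int64(306), np.int64(322), 8) [ 72 100 174]
170 (np.int64(306), np.int64(313), 8) [115 121 126]
174 (np.int64(306), np.int64(311), 6) [ 67  94 163]
178 (np.int64(306), np.int64(322), 7) [ 72 100 175]
182 (np.int64(306), np.int64(315), 10) [ 94 106 137]
186 (np.int64(306), np.int64(312), 7) [ 59  82 142]
190 (np.int64(307), np.int64(322), 6) [ 72 101 175]
194 (np.int64(307), np.int64(328), 12) [ 77  97 149]
198 (np.int64(307), np.int64(328), 12) [ 51  70 121]
202 (np.int64(307), np.int64(328), 12) [ 72 101 175]
206 (np.int64(307), np.int64(328), 17) [114 135 185]
210 (np.int64(307), np.int64(328), 22) [207 216 220]
214 (np.int64(307), np.int64(328), 22) [207 216 220]
218 (np.int64(307), np.int64(328), 22) [207 215 220]
222 (np.int64(307), np.int64(328), 22) [207 215 220]
226 None [133 136 136]
[207 207 206 207 207 207 207 179 139 137 133 132] [136 134 134 134 136 137 136 168 204 208 209 209 208 207 208 208 208 207
 206 207 207 206 206 206 206 204 205 205 204 151 139 137 135 134 135 134]
[463.3 378.7 351.1]
```

View pics/magz.png

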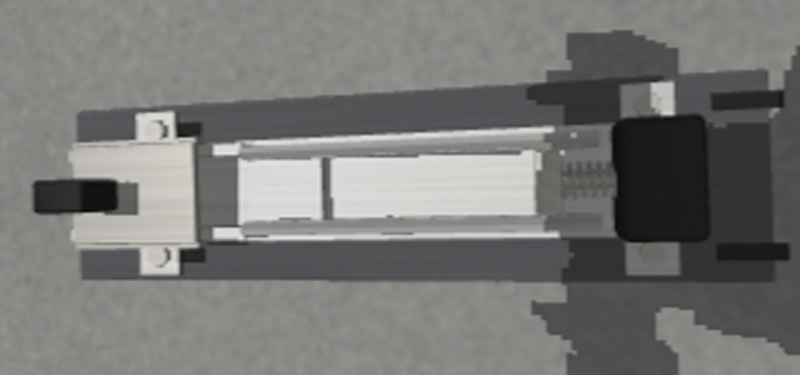

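The zoom shows plate corners at (78,113), (80,279), (769,70), (775,280). The stop's top edge is at X≈322, the follower face at X≈541, the keeper's leading edge at X≈197, and the grip rear and front at X≈35 and 117.

```bash
python3 - <<'E'
from h import *
import pickle
np.set_printoptions(precision=1,suppress=True)
c=pickle.load(open("pics/mag.pkl","rb"))
P=lambda X,Y,z: onz(c,250+Y/2.5-.3,329.2-X/2.5,z)
A,B,C,D=[P(*a,6) for a in((78,113),(80,279),(769,70),(775,280))]
print(A,B,C,D,"L",np.linalg.norm(A-C),np.linalg.norm(B-D),"W",np.linalg.norm(A-B),np.linalg.norm(C-D))
ex=(C+D-A-B)[:2];ex/=np.linalg.norm(ex); ey=np.array([-ex[1],ex[0]])
cen=((A+B+C+D)/4)[:2]; O=cen+35*ex
yaw=np.arctan2(ex[1],ex[0])-np.pi/2
print("ex",ex,"yaw",yaw,"O",O,c["extrinsics"][:3,3])
def loc(n,X,Y,z):
    p=P(X,Y,z)[:2]-O; print(n,p@ex,p@ey)
loc("stop -50",322,188,20);loc("ledge start -83",238,188,20);loc("foll +40",541,180,44)
loc("keeper lead -108",197,193,40);loc("grip rear -168 top",35,197,70);loc("grip front -144",117,197,70)
loc("wall outer t",420,137,29);loc("wall outer b",420,238,29);loc("floor t",430,158,12);loc("floor b",430,217,12)
loc("keeper edge t",160,141,40);loc("keeper edge b",160,244,40);loc("wall start -85",213,150,29)
loc("housing front 70",616,180,46);loc("housing back 100",708,180,46);
c=pickle.load(open("pics/strip.pkl","rb"))
# tongue end z=20: row 223.2 edge; sides
a=onz(c,306.8,221,20);b=onz(c,328.9,221,20);a2=onz(c,304.8,138,20)
print("w",np.linalg.norm(a-b)); print("side dir yaw",np.arctan2(*(a2-a)[[1,0]])-np.pi/2)
e=onz(c,317.85,223.4,20); far=onz(c,317,131,20); print("end",e,"far",far,np.linalg.norm(e-far))
for r in (151,164,176,189,201.5): print(onz(c,317,r,64))
E
```

```text
[ 526.  -181.1    6. ] [ 609.  -179.9    6. ] [516.1 127.7   6. ] [598.7 129.9   6. ] L 308.9977131958067 309.9487940809335 W 82.97572309404043 82.70240789879571
ex [-0.  1.] yaw 0.03272055872549351 O [561.3   9.1] [559.5  38.6 351.3]
stop -50 -60.063614042051874 0.2847955862905964
ledge start -83 -99.34308371825702 1.4451740620339442
foll +40 32.0173291553293 0.811061288997067
keeper lead -108 -110.48646704716712 -0.1901370263803095
grip rear -168 top -169.7757565973842 0.2721884434132278
grip front -144 -131.83207245439627 -0.731416286100945
wall outer t -15.159418097468329 20.060238392371076
wall outer b -16.501057383842404 -21.519221929697196
floor t -13.487171664038886 11.802368008173625
floor b -14.309559751721228 -13.680138816143145
keeper edge t -127.27260978490254 23.002890952345105
keeper edge b -128.71631433044823 -21.970387995310578
wall start -85 -107.13279140715152 18.619122354647722
housing front 70 58.33424143739462 -0.03933990223212125
housing back 100 88.94970153453204 -1.0279244929010662
w 24.6451719515532
side dir yaw 0.5076489054427387
end [515.  274.6  20. ] far [466.5 362.9  20. ] 100.75268023500902
[474.4 349.3  64. ]
[480.1 338.9  64. ]
[485.4 329.1  64. ]
[491.2 318.1  64. ]
[497.  307.4  64. ]
```

Shift is about −10.5 mm and the keeper is at about 8 mm. The stop is then at x≈−60, the follower face at +30 to +32, and the magazine yaw is 0.033. The strip is at (490.8,318.8), yaw 0.502. Next I grasp it, lift it, and check it in the hand.

```bash
python3 - <<'E'
from bench import *
from h import *
import pickle
np.set_printoptions(precision=2,suppress=True)
y=.502; t=np.array([-np.sin(y),np.cos(y)]); p=np.array([490.8,318.8])+8*t
env.move_ptp([*p,110],quat(y)); env.movel([*p,47],speed=80); print(read_contact_force())
env.gripper_to(6,50); print("w",read_width(),read_grip_force(),read_contact_force(),read_clock())
env.movel([*p,120],speed=100); env.hold(.15)
print(read_position(),read_contact_force(),read_wrist_torque(),read_clock())
c=imaging.get_calibration("wrist"); im=imaging.get_image("wrist"); cv2.imwrite("pics/held.png",im); pickle.dump((c,read_position(),read_eef_rot()),open("pics/held.pkl","wb"))
E
```

```text
[-0.11 -0.03 -0.34]
w 10.661697859317153 49.00613486766815 [-0.01  0.64  1.44] 4.425
[486.36 325.44 118.94] [-0.65 -0.03 -1.12] [-0.01  0.02  0.03] 5.4583
```

View pics/held.png

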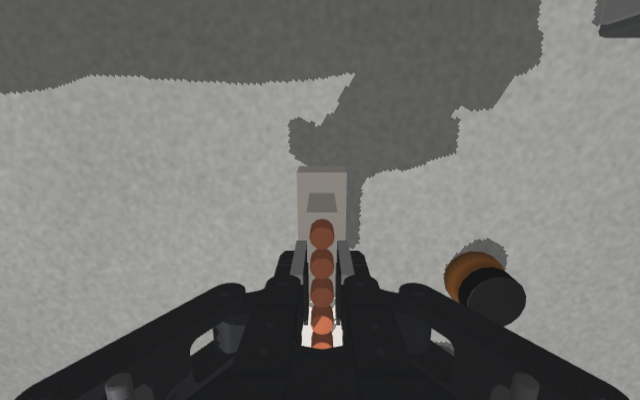

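The strip is held square. The far end's top edge is at row ~172, cols ~297.5–347. I'll compare that with the TCP to get the grasp offset.

```bash
python3 - <<'E'
from h import *
import pickle
np.set_printoptions(precision=2,suppress=True)
c,p,q=pickle.load(open("pics/held.pkl","rb")); im=cv2.imread("pics/held.png")
print(im[160:182,306,0]); print(im[180,290:302,0],im[180,342:354,0]);print(im[230,290:302,0],im[230,342:354,0])
from scipy.spatial.transform import Rotation as R
M=R.from_quat([*q[1:],q[0]]).as_matrix()
for u,v in((297.5,172),(347.5,172),(298,230),(347,230)): print(M.T@(onz(c,u,v,p[2]-27)-p))
E
```

```text
[ 96  94  93  92  98 116 114  97  98  98  98  97 113 127 127 127 127 126
 127 127 127 127]
[156 153 153 153 155 156 148 130 127 127 127 126] [126 126 127 127 118  95  90  92  92  91  92  91]
[158 159 159 158 156 155 153 147 129 126 126 126] [125 125 126 118  97  92  92  92  92  92  90  91]
[ 42.26 -11.49  27.01]
[42.26 12.35 26.97]
[ 12.82 -11.85  27.02]
[12.84 12.75 26.98]
```

```bash
cat > g.py <<'E'
from bench import *
from h import *
np.set_printoptions(precision=2,suppress=True)
YAW=.0327; ex=np.array([-np.sin(YAW),np.cos(YAW)]); ey=np.array([-ex[1],ex[0]]); O=np.array([560.9,9.1])
Q=quat(YAW)
def pt(x,z,y=0): return [*(O+x*ex+y*ey),z]
def loc():
    p=read_position(); d=p[:2]-O; return np.array([d@ex,d@ey,p[2]])
def F():
    f=read_contact_force(); return np.array([f[:2]@ex,f[:2]@ey,f[2]])
E
python3 - <<'E'
from g import *
G=7.8
env.move_ptp(pt(-35+G,120),Q); env.hold(.1); b=F(); print("base",b,loc())
env.movel(pt(-35+G,80),speed=100)
z=80
while z>69.5:
    z-=1.5; env.movel(pt(-35+G,z),speed=25); f=F()-b
    if np.abs(f).max()>4: print("touch"); break
print(z,f,loc(),read_clock())
E
```

```text
base [ 0.38 -0.21 -1.25] [-25.76  -0.16 119.97]
69.5 [-0.7   0.47  0.31] [-27.2    0.11  69.35] 9.2333
```

```bash
python3 - <<'E'
from g import *
b=F(); x=-27.2; x0=None; L=[]
while x<10:
    x+=1.0; env.movel(pt(x,69.5),speed=20); f=F()-b; L.append((x,*f.round(1)))
    if x0 is None and f[0]<-2.5: x0=x; print("contact",x0)
    if np.abs(f[1:]).max()>6 or f[0]<-14: print("abort");break
    if x0 is not None and x>=x0+11.4: break
for l in L[::2]: print(*l)
print(F()-b,loc(),read_width(),read_clock())
cv2.imwrite("pics/push.png",imaging.get_image("scene"))
E
```

```text
contact -12.2
-26.2 0.4 -0.4 -0.4
-24.2 -0.3 -0.3 -0.7
-22.2 1.0 -0.1 0.2
-20.2 -0.0 -0.3 0.2
-18.2 0.3 -0.6 -0.1
-16.2 -0.0 0.6 -0.9
-14.2 1.4 0.0 -0.1
-12.2 -2.6 -0.8 0.1
-10.2 -4.8 -0.0 -0.0
-8.2 -4.6 0.4 -0.0
-6.199999999999999 -5.7 1.1 1.0
-4.199999999999999 -5.7 -0.1 1.2
-2.1999999999999993 -7.1 0.3 1.0
-0.1999999999999993 -7.6 0.6 1.6
[-7.61  0.58  1.56] [-1.24 -0.   69.59] 11.2177237490411 15.9833
```

```bash
python3 - <<'E'
from g import *
b=F(); z=69.5; L=[]
while z>55:
    z-=.7; env.movel(pt(-.2,z),speed=20); f=F()-b; L.append((round(z,1),*f.round(1),*loc().round(1)))
    if f[2]>4 or abs(f[1])>6 or abs(f[0])>8: print("stop");break
for l in L: print(*l)
print(loc(),read_width(),read_wrist_torque(),read_clock())
E
```

```text
stop
68.8 0.2 -0.8 0.2 -1.3 -0.1 69.1
68.1 0.9 -0.6 1.6 -1.3 -0.3 68.5
67.4 1.0 -0.3 2.1 -1.3 -0.4 67.9
66.7 -0.1 -0.9 1.5 -1.3 -0.5 67.3
66.0 -0.7 -1.1 1.4 -1.3 -0.6 66.7
65.3 -0.1 -1.1 2.3 -1.3 -0.7 65.9
64.6 -0.2 -0.4 1.5 -1.3 -0.8 65.3
63.9 0.1 0.1 1.5 -1.3 -0.8 64.6
63.2 0.2 -1.0 2.2 -1.3 -0.8 63.9
62.5 0.3 -0.5 2.2 -1.3 -0.9 63.3
61.8 0.4 -0.1 1.7 -1.3 -0.9 62.6
61.1 0.6 -0.7 2.7 -1.3 -0.9 61.9
60.4 0.4 -1.5 1.5 -1.3 -1.0 61.2
59.7 0.2 -0.8 2.3 -1.3 -1.0 60.5
59.0 0.4 -1.5 2.9 -1.3 -1.0 59.9
58.3 0.5 -0.9 2.6 -1.3 -1.0 59.2
57.6 -1.0 0.2 6.0 -1.4 -1.0 59.1
[-1.39 -1.04 59.12] 11.267041521058227 [-1.51  0.27 -0.03] 20.2833
```

The strip went down a full 10.5 mm and met the floor. I'll ease it back onto the stop, release, and look.

```bash
python3 - <<'E'
from g import *
b=F(); x=-.2
for i in range(7):
    x-=.6; env.movel(pt(x,58),speed=20); f=F()-b; print(round(x,1),f,loc())
    if f[0]>4.5: break
env.gripper_to(45); print(read_width(),F(),loc(),read_clock())
env.movel(pt(x,140),speed=150)
env.move_ptp(pt(-70,180),Q); env.hold(.1)
im=imaging.get_image("wrist"); import pickle; pickle.dump(imaging.get_calibration("wrist"),open("pics/rel.pkl","wb")); cv2.imwrite("pics/rel.png",im)
cv2.imwrite("pics/rel_s.png",cv2.resize(imaging.get_image("scene")[150:280,240:420],None,fx=4,fy=4,interpolation=cv2.INTER_CUBIC)); print(read_clock())
E
```

```text
-0.8 [ 1.26 -1.14 -1.65] [-1.89 -1.05 59.19]
-1.4 [ 1.99 -0.72 -2.03] [-2.17 -1.05 59.12]
-2.0 [ 1.61 -0.77 -2.28] [-2.57 -1.06 59.1 ]
-2.6 [ 3.08 -1.02 -1.89] [-2.84 -1.08 59.12]
-3.2 [ 4.95 -0.64 -0.08] [-2.87 -1.05 59.09]
45.1614440822125 [-0.14  0.54 -0.45] [-2.73  0.2  57.68] 21.9583
23.2667
```

View pics/rel.png

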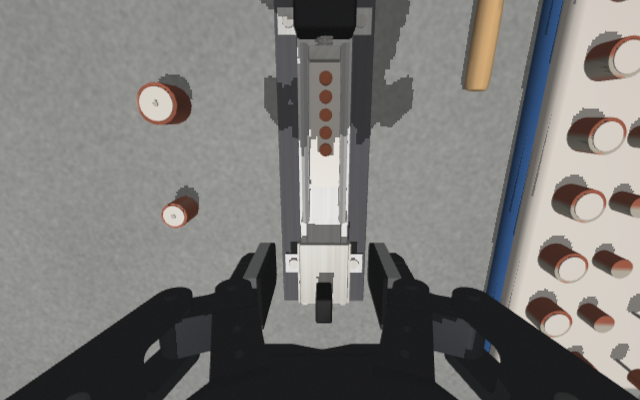

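View pics/rel_s.png

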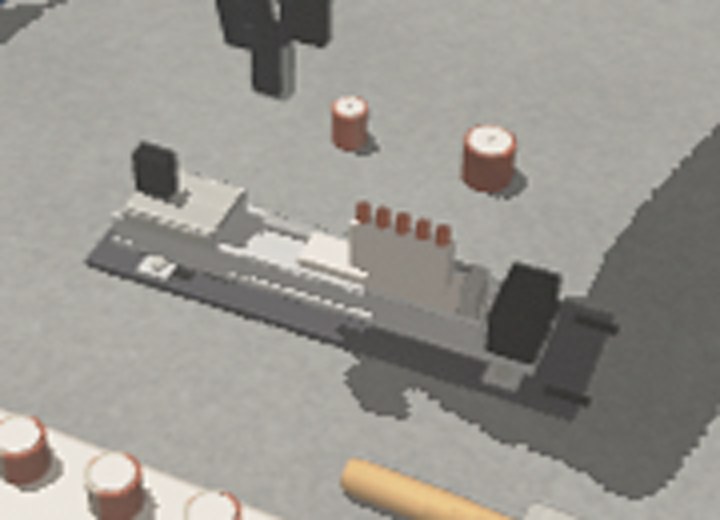

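The strip sits upright and down in the channel, against the stop. The stop contact gave a shift of about −10.7. Next I push the keeper's rear face with closed fingers.

```bash
python3 - <<'E'
from g import *
env.gripper_to(0,20)
env.move_ptp(pt(-200,120),Q); env.movel(pt(-200,67),speed=120); env.hold(.1); b=F(); print(b,loc(),read_clock())
x=-196; x0=None
while x<-98:
    s=1 if x0 is None else (4 if x<x0+64 else .8)
    x+=s; env.movel(pt(x,67),speed=25); f=F()-b
    if x0 is None and f[0]<-1.5: x0=x; print("contact",x,loc(),f)
    if x0 and (s==4 or x>x0+70): print(round(x,1),f,loc())
    if f[0]<-10 or np.abs(f[1:]).max()>8: print("stop",x,f); break
print(loc(),read_clock())
E
```

```text
[ 0.15 -0.85 -0.12] [-199.95   -1.13   68.41] 25.0833
contact -182 [-182.6    -0.02   67.05] [-3.19  1.42 -1.11]
-178 [-2.2   0.93 -0.49] [-177.83   -0.03   67.04]
-174 [-1.84  0.51 -0.46] [-173.5    -0.05   67.02]
-170 [-2.09  0.24  1.22] [-169.52   -0.03   66.99]
-166 [-2.16  0.3  -0.62] [-165.61   -0.05   67.02]
-162 [-1.54 -0.06  0.63] [-161.61   -0.05   67.01]
-158 [-1.76  0.72  0.25] [-157.61   -0.04   67.03]
-154 [-1.71  0.15  0.4 ] [-153.59   -0.05   67.02]
-150 [-1.65 -0.18  0.95] [-149.59   -0.07   67.03]
-146 [-1.22 -0.01  1.15] [-145.61   -0.05   67.  ]
-142 [-2.49  0.76 -0.46] [-141.6    -0.04   67.02]
-138 [-1.28 -0.55  0.82] [-137.61   -0.06   67.04]
-134 [-1.06 -0.23  0.58] [-133.6    -0.06   67.01]
-130 [-1.55  0.29  0.57] [-129.58   -0.07   67.03]
-126 [-1.26  0.01  0.06] [-125.61   -0.04   67.  ]
-122 [-1.83  0.21  1.07] [-121.61   -0.03   67.02]
-118 [-3.25 -1.12  0.98] [-117.61    0.     67.  ]
-111.6 [-2.89  0.45  0.85] [-111.49    0.01   67.  ]
-110.8 [-3.33  0.41  1.08] [-110.72   -0.     67.02]
-110.0 [-2.79  0.64  1.5 ] [-109.9    -0.01   67.  ]
-109.2 [-3.53  0.08  0.58] [-109.1    -0.02   67.02]
-108.4 [-3.1  -0.72  0.68] [-108.31   -0.     67.02]
-107.6 [-3.74  0.42  1.27] [-107.5   -0.    67. ]
-106.8 [-3.04 -0.53  1.64] [-106.71   -0.02   67.03]
-106.0 [-5.9  -0.37  0.04] [-106.61   -0.     67.03]
-105.2 [-7.57  0.13  0.3 ] [-106.57   -0.01   67.05]
-104.4 [-9.68 -0.03  0.18] [-106.52    0.01   67.08]
-103.6 [-10.74   0.2    0.8 ] [-106.48    0.02   67.09]
stop -103.60000000000005 [-10.74   0.2    0.8 ]
[-106.48    0.02   67.09] 38.1167
```

The hard stop came exactly where home was expected (rear face ≈ −95.6). I'll back off and check.

```bash
python3 - <<'E'
from g import *
env.movel(pt(-135,67),speed=60); env.movel(pt(-135,150),speed=150); env.move_ptp(pt(-120,200),Q); env.hold(.2)
cv2.imwrite("pics/end.png",cv2.resize(imaging.get_image("scene")[150:280,240:420],None,fx=4,fy=4,interpolation=cv2.INTER_CUBIC)); print(F(),read_clock())
E
```

```text
[0.61 0.84 0.07] 40.0667
```

View pics/end.png

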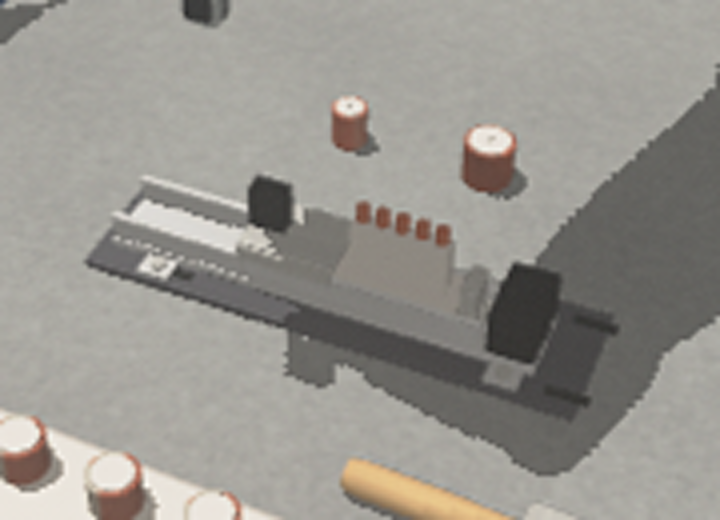

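The picture shows the keeper home over the tongue (grip at about (270,205)), the strip upright, and the arm clear.

```bash
python3 -c "
from bench import env; print(env.close_job())"
```

```text
the job is handed in; nothing more can be done
None
```

The strip is loaded flat on the channel floor against the stop, the keeper is fully home over the tongue, and the job was handed in at about 40 s with measured pushing forces of about 11 N or less.

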